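Fish the spout collar out of the gap between the food pans

TASK

A brass collar (a plain ring) has dropped into the narrow gap between the lidded food pans. With the bent rod (the one whose end turns down to a cross bar) reach in over the collar, and draw it out through the open end of the gap until it lies on the counter just in front, at least a finger's breadth clear of the pans; then lay the rod down on the counter and let go. Do not touch the collar with the gripper or arm, and leave the straight rod where it lies.

Things in the scene. Friction and masses are not known exactly. Their poses are not given: they have to be found in the camera images.
- pans: Three lidded steel food pans, fixed, in a U round a gap 50 mm wide, 176 mm deep, open above; pans 80 mm high, 101 mm with lid handles. Origin on the counter at the middle of the gap's open end; +y runs into the gap along its middle, x across, z up. Walls at x = -25 and +25 mm (each pan 108 mm thick), closed end at y = 176 mm; at y below 0 lies open counter.
- collar: Plain brass ring lying flat on the counter in the gap: 38 mm outside diameter, 22 mm hole, 16 mm high, about 50 g, slides freely. Origin at the centre of its underside, z its axis. It lies 45 to 85 mm in from the gap's open end, within 4 mm of the gap's middle line.
- hook_grip (a point): Bent rod, 0.11 kg, standing on the counter. Point: in the wooden handle, 18 mm above its underside. +x along the rod to its bent end, z up. Handle 22 mm wide, 36 high, x -65 to +45 mm. From it an 8 mm steel rod runs on 10 mm above this point and at x = 200 mm turns down to a cross bar along y, 30 mm long, 8 thick, its underside level with the handle's. Balances near x = +32 mm.
- straight_grip (a point): A straight rod with the same wooden handle but no bend and no cross bar at its end, 200 mm from this point; a bystander. Point and frame as for the bent rod. Either rod may be the nearer one to the gap.

How it is judged:
At the end, for the whole second after the job is handed in: The collar lies at rest on the counter in front of the gap's open end, its centre 29 to 250 mm out from the line of the open end (so at least 10 mm clear of the pans) and within 150 mm to either side of the gap's middle line; the bent rod lies at rest on the counter, released (y of collar in the frame of pans between -0.25 and -0.029 m and x of collar in the frame of pans between -0.15 and 0.15 m and height (world z) of collar between -0.01 and 0.03 m and linear speed of each of collar, hook below 0.02 m/s and height (world z) of hook_grip between 0 and 0.05 m); the robot touches nothing.
It fails at once if the gripper or arm touches the collar (contact force between any of the fingers, the arm and collar above 0.5 N).
It fails at once if the straight rod is moved more than 40 mm (distance of straight_grip from where it was at the start of the episode above 0.04 m).
It also fails if it takes over 43 s, if anything falls off the work surface, if the arm or the gripper's body presses on something with over 40 N, if the wrist force passes 120 N, or if a joint passes its speed limit or range.

ROBOT

A 6-joint arm with a two-finger parallel gripper is mounted at the origin on the work surface. World frame = base frame: x ahead of the robot, y to its left, z up, the work surface at z = 0. Lengths are in m, angles in rad, forces in N, time in s.
With the tool pointing down it reaches from about 0.35 to 0.925 m from the base axis. Payload 6.4 kg.
Tool frame: the origin (TCP) lies at the very end of the fingers, on their centre line; the grasp point (between the pads) lies 19 mm behind it (grip_point_offset is the distance from the TCP to the grasp point, in m); z points along the fingers, y is the line along which they close (so a half turn about z gives the same grasp; the last joint's range is limited). The gripper opens to 85 mm and grips with 20 to 120 N. Pads are 22 mm wide; open, the fingers measure 114 mm over their backs; the gripper's body (76 mm by 85 mm) begins 54 mm behind the grasp point. The pads swing forward as they close: fully open they stand 13 mm farther back than shut.
Start: joints at [-1.373, 0.245, 1.558, -0, 1.339, -0.174], TCP at [0.236, -0.606, 0.231] pointing down, gripper open.
Joint ranges: [-3.13, 3.13], [-1.02, 2.26], [0.13, 2.54], [-0.95, 4.09], [0.21, 2.88], [-2.74, 2.74]. Speed limits (rad/s): [2.57, 2.57, 3.14, 3.14, 3.14, 3.14].

INTERFACE

Orientations are given as a unit quaternion [x, y, z, w].
In Python, from bench import * gives the robot as it stands.
- The arm moves only by the tool move_arm, never from a script. Its argument "deltas" is a list of rows, each an object of numbers: "tx", "ty", "tz": the shift along the tool's x, y, z in mm; "rx", "ry", "rz": the turn, a rotation vector about the tool's x, y, z in rad. A call has exactly 10 rows; each row is the pose to reach, as a shift and turn from the pose commanded when the call began, along the tool's axes at that moment; what a row does not reach only later rows make up. A row lasts 1/10 s, in which the tool goes at most 50 mm and 8.59 degrees, less where a joint would pass 70% of its speed; a pose out of reach is approached as far as the arm can. A call with a gripper value outside its range is refused whole. "fingers" is the closure, from 0 (fully open) to 1 (shut), set as the call begins (left out, the last holds). The fingers move at their own pace and stop on an object; "newtons" is the grip in N (left out, the last holds). Time passes only in rows, so rows that repeat a pose let the fingers close, or fill a call up. It gives the time, the measured TCP pose, the force, the opening and the grip force at its end, in the units of the state.
- read_state(): the state, without advancing time (a new reading comes with each control period).
- get_image(name): name is "scene" or "top"; returns (picture, depth): 400x640x3 uint8, red, green, blue; 400x640 float32, m along the optical axis (not along the pixel's ray), 0 where there is no reading.
- camera_model(name): a dict with "fovy" (degrees; the focal length in pixels is half the picture's height over the tangent of half this angle, whatever the lens; pixels are square), "cx", "cy" (the principal point, pixels), "camera_from_world" (4x4, takes a point from world to camera coordinates). Camera axes: x right, y up, looking along -z (the intrinsics and any distortion apply to the point x, -y, -z); pixel columns grow to the right and rows downward; lengths in m; the calibration is good to about 2 mm. A picture is of the moment at which its call begins. camera_model takes no time and is no camera call.
- sign_off(): hands the job in; it is judged then, once.
The state is a dict: "time_s": time; "q": joint angles; "joint_vel": joint speeds; "tau": joint torques, N m; "tool_pos": TCP position; "orientation": TCP orientation; "wrist_force": force on the tool from outside, world axes, zero at the start; "ft_torque": the same for the moment, N m; "width": opening from 0.0 (shut) to 1.0 (fully open); "grasp_force": force on a finger pad.
Only numpy, scipy, OpenCV 4.12 (cv2) and the standard library are available. Lean on these libraries where they do the work, as an engineer would, in place of code of your own. Each camera call takes 0.05 s, during which the arm holds its last target. There are 200 camera calls.

## Working session

There is one attempt and no reset: what is moved stays moved. The work goes in short steps, Python scripts to look and compute and a tool call to move; the robot and the scene stay as the last step left them, time stands still between calls to the robot, and variables do not carry over. Pictures are saved under pics/ and viewed, at most 10 in all, crops included, and the job is handed in when it is done.

Besides the shell and the picture viewer there is one more tool, called after "Request:" by a JSON object that holds its "method" and its "body", one argument or row to a line. move_arm: Moves the arm, as the interface text tells. Its arguments: {"type":"object","properties":{"deltas":{"type":"array","items":{"type":"object","properties":{"tx":{"type":"number"},"ty":{"type":"number"},"tz":{"type":"number"},"rx":{"type":"number"},"ry":{"type":"number"},"rz":{"type":"number"}}}},"fingers":{"type":"number"},"newtons":{"type":"number"}},"required":["deltas"]}

```bash
mkdir -p pics; ls; python3 - <<'E'
from bench import *
import cv2,numpy as np
for n in("scene","top"):
    im,d=get_image(n); cv2.imwrite(f"pics/{n}0.png",im[:,:,::-1]); np.savez(f"{n}0.npz",im=im,d=d)
    print(n,camera_model(n), (d>0).mean())
s=read_state();print(s['time_s'],s['tool_pos'],s['orientation'],s['wrist_force'],s['width'])
E
```

```text
pics
scene {'fovy': 56.031748958297065, 'cx': 317.06031092829903, 'cy': 194.9514848254662, 'camera_from_world': array([[-0.53810626,  0.84285926, -0.0054699 ,  0.318478  ],
       [-0.71432422, -0.45258169,  0.53377028,  0.32423046],
       [ 0.44741765,  0.29113242,  0.84561183, -1.02650376],
       [ 0.        ,  0.        ,  0.        ,  1.        ]])} 0.99616015625
top {'fovy': 47.930397737014744, 'cx': 326.6504092198186, 'cy': 194.0405662351866, 'camera_from_world': array([[-0.02374521, -0.99965213,  0.01147972, -0.03695178],
       [ 0.98488182, -0.02142033,  0.17189815, -0.53088941],
       [-0.17159245,  0.01538793,  0.98504784, -0.80797149],
       [ 0.        ,  0.        ,  0.        ,  1.        ]])} 0.99606640625
0.1 [ 0.23603288 -0.60506767  0.23024901] [ 9.82772618e-01  1.84816565e-01 -4.45722008e-06 -9.04128953e-04] [-0.44308782  0.52605878 -0.41262707] 1.0019207054483061
```

View pics/scene0.png

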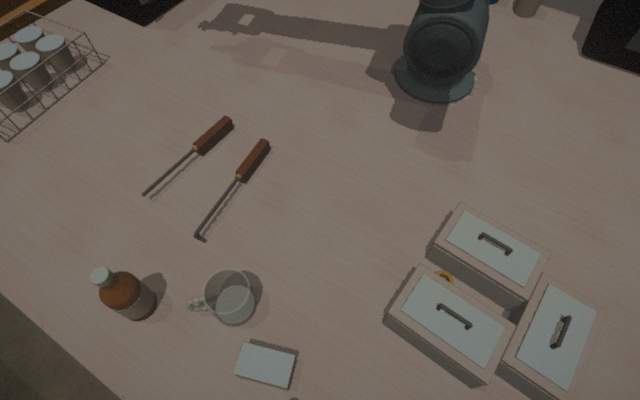

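View pics/top0.png

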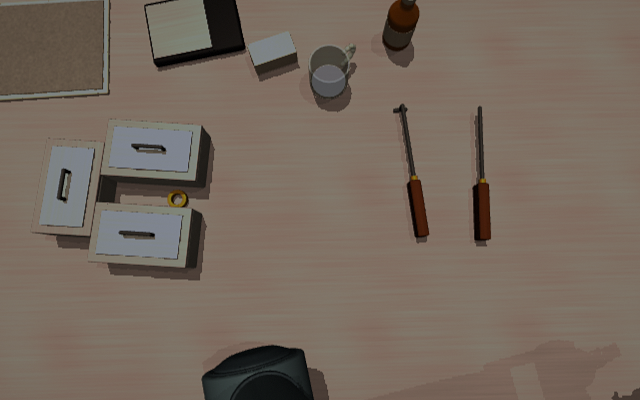

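The top view shows the bent rod, with its handle at (417,208) and its end and cross bar at (401,108). The straight rod is at (482,210). The collar is at (178,199), in a gap that opens to the right at about x=205. The scene view agrees: cross bar at (200,236), collar at (444,275).

```bash
cat >h.py <<'E'
import numpy as np,cv2
from bench import *
def K(n):
    m=camera_model(n);f=200/np.tan(np.radians(m['fovy'])/2);return f,m['cx'],m['cy'],np.array(m['camera_from_world'])
def ray(n,uv,z):
    f,cx,cy,T=K(n);uv=np.atleast_2d(uv).astype(float)
    d=np.c_[(uv[:,0]-cx)/f,-(uv[:,1]-cy)/f,-np.ones(len(uv))]@T[:3,:3]
    o=-T[:3,:3].T@T[:3,3];return o+d*((z-o[2])/d[:,2])[:,None]
def cloud(n,d):
    f,cx,cy,T=K(n);v,u=np.mgrid[:400,:640]
    p=np.stack([(u-cx)/f*d,-(v-cy)/f*d,-d],-1)
    return (p-T[:3,3])@T[:3,:3]
E
python3 - <<'E'
from h import *
for n in("top","scene"):
    z=np.load(f"{n}0.npz");im,d=z['im'],z['d'];P=cloud(n,d);hsv=cv2.cvtColor(im,cv2.COLOR_RGB2HSV)
    print(n,'counter z',np.median(P[250:300,230:400,2]),P[250:300,230:400,2].std())
    # pans: height 74..88mm
    m=((abs(P[...,2]-.08)<.008)&(d>0)).astype(np.uint8)
    N,L,st,c=cv2.connectedComponentsWithStats(cv2.morphologyEx(m,cv2.MORPH_OPEN,np.ones((3,3))))
    for i in range(1,N):
        if st[i,4]>800:
            q=P[L==i];print('pan',st[i],np.round(q.mean(0),4),[np.round(x,4) for x in cv2.minAreaRect((q[:,:2]*1000).astype(np.float32))])
    # handles / collar
    for nm,lo,hi,zz in(('handle',(0,110,40),(12,255,200),.036),('brass',(13,140,60),(35,255,255),.016)):
        m=cv2.inRange(hsv,lo,hi);N,L,st,c=cv2.connectedComponentsWithStats(m)
        for i in range(1,N):
            if st[i,4]>(150 if nm=='handle' else 15):
                q=P[L==i];t=q[q[:,2]>np.percentile(q[:,2],90)-.006]
                R=cv2.minAreaRect((t[:,:2]*1000).astype(np.float32))
                print(nm,st[i],np.round(c[i]),'zmax',np.percentile(q[:,2],95).round(4),t.mean(0).round(4),np.round(np.r_[R[0],R[1],R[2]],1),ray(n,c[i],zz).round(4))
z=np.load("top0.npz");P=cloud("top",z['d'])
big=cv2.hconcat([cv2.resize(z['im'][170:235,90:220],None,fx=3,fy=3,interpolation=2),cv2.resize(z['im'][95:160,380:510],None,fx=3,fy=3,interpolation=2)])
cv2.imwrite("pics/crop1.png",np.clip(big[:,:,::-1]*1.8,0,255).astype(np.uint8))
# rods: z between 22 and 34mm
m=((P[...,2]>.02)&(P[...,2]<.04)).astype(np.uint8);m[:, :370]=0;m[:90]=0;m[260:]=0
N,L,st,c=cv2.connectedComponentsWithStats(m)
for i in range(1,N):
    if st[i,4]>60:
        q=P[L==i];vx,vy,x0,y0=cv2.fitLine(q[:,:2].astype(np.float32),cv2.DIST_L2,0,.01,.01).ravel()
        t=(q[:,:2]-[x0,y0])@[vx,vy];print('rod',st[i],[x0,y0],[vx,vy],t.min(),t.max(),[x0+vx*t.min(),y0+vy*t.min()],[x0+vx*t.max(),y0+vy*t.max()])
E
```

```text
top counter z -0.0004070876193572794 0.06374088703246014
pan [   31   120   171   148 16387] [0.5369 0.3278 0.0782] [array([541.926 , 336.4794]), array([285.5919, 265.8075]), np.float64(85.0105)]
handle [388   0  31  26 332] [403.  14.] zmax 0.1244 [ 0.8467 -0.1964  0.1445] [ 634.8 -113.6   36.6  525.    68.8] [[ 0.9059 -0.2164  0.036 ]]
handle [410 180  19  56 596] [419. 208.] zmax 0.0381 [ 0.5017 -0.2257  0.0354] [ 502.3 -225.8  108.1   20.9    5.7] [[ 0.5015 -0.2256  0.036 ]]
handle [479 183  12  57 588] [484. 211.] zmax 0.0378 [ 0.4918 -0.3493  0.0383] [ 424.7 -220.6   99.8  365.2   27.9] [[ 0.492  -0.3502  0.036 ]]
brass [390   1  10  11  45] [394.   7.] zmax 0.1209 [ 0.8726 -0.1877  0.1176] [ 873.2 -187.1    7.6   15.6   79.9] [[ 0.9347 -0.2031  0.016 ]]
brass [411 175   7   6  30] [414. 178.] zmax 0.0355 [ 0.5607 -0.2193  0.0331] [ 561.1 -219.5    9.4   10.9   22.3] [[ 0.5646 -0.2231  0.016 ]]
brass [479 178   7   5  29] [482. 180.] zmax 0.0362 [ 0.5526 -0.3526  0.0337] [ 553.4 -352.5   11.9    9.2   88.2] [[ 0.5562 -0.3587  0.016 ]]
brass [167 190  19  17 167] [176. 198.] zma
[... 1460 characters left out ...]
255 [ 0.879  -0.1904  0.1342] [865.8 -19.6  19.9 393.    3.9] [[ 0.8905 -0.2592  0.016 ]]
rod [ 400  104   29  134 1058] [np.float32(0.5412872), np.float32(-0.22023852)] [np.float32(0.99569917), np.float32(0.09264513)] -0.09486507445879637 0.17261636115349094 [np.float64(0.44683010812171337), np.float64(-0.22902730895058634)] [np.float64(0.7131611508161267), np.float64(-0.20424645629443183)]
rod [ 475  107   16  134 1101] [np.float32(0.53092694), np.float32(-0.35042772)] [np.float32(0.9983732), np.float32(-0.057017446)] -0.09332354425596531 0.17385013413906933 [np.float64(0.43775521633776954), np.float64(-0.3451066468659645)] [np.float64(0.7044942593794514), np.float64(-0.36034020753005913)]
```

View pics/crop1.png

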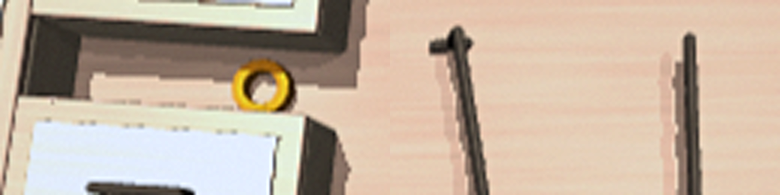

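The crop shows the whole ring at (262,86), just inside the open end, and the cross bar at (450,45) on the left-hand rod. The sizes agree: the pan block measures 285×266 mm against 284×266 given. The collar is about 51 mm in and 1 mm off the middle, and the bent rod's grip point is at (0.512, −0.225), 5.4°.

First I move above the handle, at grip x of about +28 mm and near the balance point.

```bash
cat >>h.py <<'E'
from scipy.spatial.transform import Rotation as Ro
def delta(x,y,z,yaw):
    s=read_state();R=Ro.from_quat(s['orientation']);t=Ro.from_euler('z',yaw,degrees=True)*Ro.from_euler('x',180,degrees=True)
    print('d mm',(R.inv().apply(np.array([x,y,z])-s['tool_pos'])*1000).round(1),'rot',(R.inv()*t).as_rotvec().round(4),'q',np.round(s['q'],2),'t',s['time_s'])
E
python3 -c "
from h import *
delta(.5397,-.2218,.10,5.4)"
```

```text
d mm [ 422.1 -246.5  130.8] rot [-1.800e-03 -1.000e-04  2.775e-01] q [-1.37  0.25  1.56  0.    1.34 -0.17] t 0.1
```

Request:
{"method": "move_arm", "body": {
  "deltas": [
    {"tx":42,"ty":-25,"tz":13,"rz":0.028},
    {"tx":84,"ty":-49,"tz":26,"rz":0.056},
    {"tx":127,"ty":-74,"tz":39,"rz":0.083},
    {"tx":169,"ty":-99,"tz":52,"rz":0.111},
    {"tx":211,"ty":-123,"tz":65,"rz":0.139},
    {"tx":253,"ty":-148,"tz":78,"rz":0.167},
    {"tx":295,"ty":-173,"tz":92,"rz":0.194},
    {"tx":338,"ty":-197,"tz":105,"rz":0.222},
    {"tx":380,"ty":-222,"tz":118,"rz":0.25},
    {"tx":422,"ty":-246.5,"tz":131,"rz":0.2775}
  ],
  "fingers": 0
}}

```text
$.deltas[0]: bad value
```

```bash
python3 -c "
from h import *
delta(.5397,-.2218,.006,5.4)"
```

```text
d mm [ 422.1 -246.4  224.8] rot [-1.800e-03 -1.000e-04  2.775e-01] q [-1.37  0.25  1.56  0.    1.34 -0.17] t 0.1
```

Request:
{"method": "move_arm", "body": {
  "deltas": [
    {"tx":42,"ty":-25,"tz":13,"rx":0,"ry":0,"rz":0.028},
    {"tx":84,"ty":-49,"tz":26,"rx":0,"ry":0,"rz":0.056},
    {"tx":127,"ty":-74,"tz":39,"rx":0,"ry":0,"rz":0.083},
    {"tx":169,"ty":-99,"tz":52,"rx":0,"ry":0,"rz":0.111},
    {"tx":211,"ty":-123,"tz":65,"rx":0,"ry":0,"rz":0.139},
    {"tx":253,"ty":-148,"tz":78,"rx":0,"ry":0,"rz":0.167},
    {"tx":295,"ty":-173,"tz":92,"rx":0,"ry":0,"rz":0.194},
    {"tx":338,"ty":-197,"tz":105,"rx":0,"ry":0,"rz":0.222},
    {"tx":380,"ty":-222,"tz":118,"rx":0,"ry":0,"rz":0.25},
    {"tx":422,"ty":-246.5,"tz":131,"rx":0,"ry":0,"rz":0.2775}
  ],
  "fingers": 0
}}

```text
time_s: 1.1
tool_pos: [0.5369, -0.2252, 0.1011]
orientation: [0.999, 0.047, -0.0, -0.0]
wrist_force: [-0.5, -1.1, 1.2]
width: 1.004
grasp_force: 0.0
```

```bash
python3 -c "
from h import *
delta(.5397,-.2218,.006,5.4)"
```

```text
d mm [ 3.1 -3.1 95.1] rot [-0.0002  0.0003 -0.0011] q [-0.59  0.24  1.82 -0.    1.08  0.89] t 1.1
```

Request:
{"method": "move_arm", "body": {
  "deltas": [
    {"tx":0,"ty":0,"tz":10,"rx":0,"ry":0,"rz":0},
    {"tx":0,"ty":0,"tz":24,"rx":0,"ry":0,"rz":0},
    {"tx":0,"ty":0,"tz":38,"rx":0,"ry":0,"rz":0},
    {"tx":0,"ty":0,"tz":52,"rx":0,"ry":0,"rz":0},
    {"tx":0,"ty":0,"tz":66,"rx":0,"ry":0,"rz":0},
    {"tx":0,"ty":0,"tz":78,"rx":0,"ry":0,"rz":0},
    {"tx":0,"ty":0,"tz":86,"rx":0,"ry":0,"rz":0},
    {"tx":0,"ty":0,"tz":91,"rx":0,"ry":0,"rz":0},
    {"tx":0,"ty":0,"tz":93,"rx":0,"ry":0,"rz":0},
    {"tx":0,"ty":0,"tz":93,"rx":0,"ry":0,"rz":0}
  ]
}}

```text
time_s: 2.1
tool_pos: [0.5363, -0.2272, 0.0089]
orientation: [0.999, 0.047, 0.0, 0.0]
wrist_force: [0.2, -0.2, -0.2]
width: 0.997
grasp_force: 0.0
```

```bash
python3 -c "
from h import *
delta(.5397,-.2218,.006,5.4)"
```

```text
d mm [ 3.9 -5.1  2.9] rot [ 0.0001 -0.0002  0.0001] q [-0.6   0.39  1.83  0.    0.92  0.88] t 2.1
```

Request:
{"method": "move_arm", "body": {
  "deltas": [
    {"tx":4,"ty":-5,"tz":2,"rx":0,"ry":0,"rz":0},
    {"tx":4,"ty":-5,"tz":2,"rx":0,"ry":0,"rz":0},
    {"tx":4,"ty":-5,"tz":2,"rx":0,"ry":0,"rz":0},
    {"tx":4,"ty":-5,"tz":2,"rx":0,"ry":0,"rz":0},
    {"tx":4,"ty":-5,"tz":2,"rx":0,"ry":0,"rz":0},
    {"tx":4,"ty":-5,"tz":2,"rx":0,"ry":0,"rz":0},
    {"tx":4,"ty":-5,"tz":2,"rx":0,"ry":0,"rz":0},
    {"tx":4,"ty":-5,"tz":2,"rx":0,"ry":0,"rz":0},
    {"tx":4,"ty":-5,"tz":2,"rx":0,"ry":0,"rz":0},
    {"tx":4,"ty":-5,"tz":2,"rx":0,"ry":0,"rz":0}
  ],
  "fingers": 1,
  "newtons": 50
}}

```text
time_s: 3.1
tool_pos: [0.54, -0.2221, 0.0072]
orientation: [0.999, 0.047, 0.0, 0.0]
wrist_force: [-0.4, -0.5, 4.2]
width: 0.25
grasp_force: 49.8
```

```bash
python3 -c "
from h import *
s=read_state();print(s['width'],s['grasp_force'],s['wrist_force'])
delta(.5397,-.2218,.006,5.4)"
```

```text
0.25013915798013575 49.77826416492462 [-0.37109    -0.45407825  4.17581644]
d mm [-0.3 -0.3  1.2] rot [ 0.0005 -0.0006  0.    ] q [-0.58  0.4   1.83  0.    0.91  0.89] t 3.1
```

The handle is held (opening 21 mm, 50 N). Next I lift it and swing towards the gap mouth.

Request:
{"method": "move_arm", "body": {
  "deltas": [
    {"tx":0,"ty":0,"tz":-20,"rx":0,"ry":0,"rz":0},
    {"tx":0,"ty":0,"tz":-42,"rx":0,"ry":0,"rz":0},
    {"tx":-1,"ty":-10,"tz":-60,"rx":0,"ry":0,"rz":-0.06},
    {"tx":-2,"ty":-28,"tz":-60,"rx":0,"ry":0,"rz":-0.17},
    {"tx":-3,"ty":-48,"tz":-60,"rx":0,"ry":0,"rz":-0.29},
    {"tx":-4,"ty":-70,"tz":-60,"rx":0,"ry":0,"rz":-0.41},
    {"tx":-5,"ty":-92,"tz":-60,"rx":0,"ry":0,"rz":-0.53},
    {"tx":-6,"ty":-112,"tz":-60,"rx":0,"ry":0,"rz":-0.65},
    {"tx":-7,"ty":-128,"tz":-60,"rx":0,"ry":0,"rz":-0.75},
    {"tx":-8,"ty":-138,"tz":-60,"rx":0,"ry":0,"rz":-0.8}
  ]
}}

```text
time_s: 4.1
tool_pos: [0.5174, -0.0836, 0.0657]
orientation: [0.901, 0.434, -0.001, -0.001]
wrist_force: [-0.1, -0.4, -0.8]
width: 0.247
grasp_force: 49.2
```

```bash
python3 -c "
from h import *
delta(.5111,-.0176,.066,85)"
```

```text
d mm [ 47.7 -46.   -0.2] rot [-2.800e-03 -1.000e-04 -5.854e-01] q [-0.38  0.17  1.98  0.    0.99  0.3 ] t 4.1
```

Request:
{"method": "move_arm", "body": {
  "deltas": [
    {"tx":5,"ty":-5,"tz":0,"rx":0,"ry":0,"rz":-0.06},
    {"tx":12,"ty":-12,"tz":0,"rx":0,"ry":0,"rz":-0.16},
    {"tx":21,"ty":-20,"tz":0,"rx":0,"ry":0,"rz":-0.27},
    {"tx":30,"ty":-29,"tz":0,"rx":0,"ry":0,"rz":-0.38},
    {"tx":39,"ty":-37,"tz":0,"rx":0,"ry":0,"rz":-0.48},
    {"tx":45,"ty":-43,"tz":0,"rx":0,"ry":0,"rz":-0.55},
    {"tx":47.5,"ty":-46,"tz":0,"rx":0,"ry":0,"rz":-0.585},
    {"tx":47.5,"ty":-46,"tz":0,"rx":0,"ry":0,"rz":-0.585},
    {"tx":47.5,"ty":-46,"tz":0,"rx":0,"ry":0,"rz":-0.585},
    {"tx":47.5,"ty":-46,"tz":0,"rx":0,"ry":0,"rz":-0.585}
  ]
}}

```text
time_s: 5.1
tool_pos: [0.5126, -0.0197, 0.0668]
orientation: [0.739, 0.674, -0.0, -0.0]
wrist_force: [-0.3, -0.6, -0.5]
width: 0.245
grasp_force: 49.2
```

```bash
python3 - <<'E'
from h import *
delta(.5111,-.0176,.066,85)
for n in("scene","top"):
    im,d=get_image(n); np.savez(f"{n}1.npz",im=im,d=d)
    c=im[170:400,200:640] if n=="scene" else im[110:330,30:450]
    cv2.imwrite(f"pics/{n}1.png",np.clip(cv2.resize(c[:,:,::-1],None,fx=1.8,fy=1.8)*1.6,0,255).astype(np.uint8))
E
```

```text
d mm [ 2.  -1.7  0.8] rot [-0.0001  0.0001 -0.0053] q [-0.26  0.15  2.01 -0.    0.99 -0.17] t 5.1
```

View pics/top1.png

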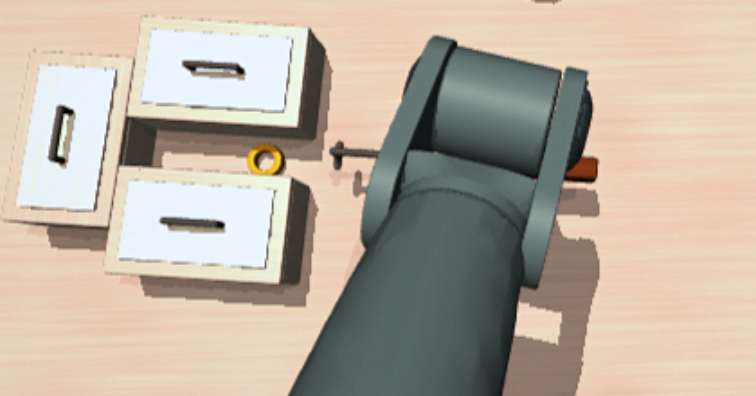

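View pics/scene1.png

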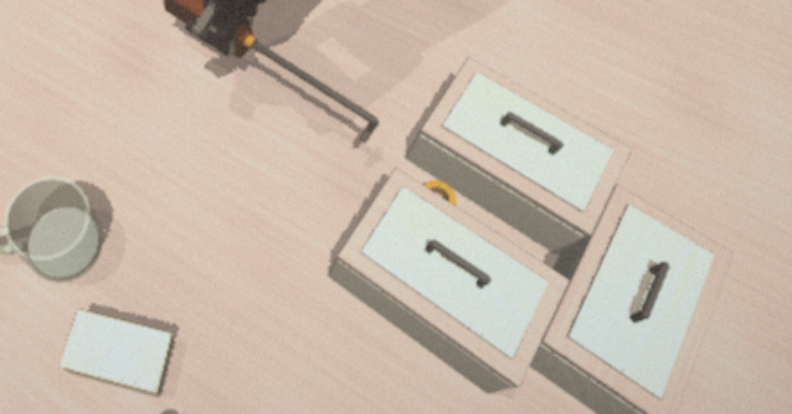

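The top crop shows the hook end at (338,154), in front of the gap mouth and roughly in line with it. The scene crop shows the rod level with its cross bar at (368,130). Next I measure the bar and collar in the pan frame.

```bash
cat >>h.py <<'E'
A=np.radians(85);YD=np.array([np.cos(A),np.sin(A)]);XD=np.array([YD[1],-YD[0]]);O=np.array([.5296,.1936])
def pan(P): q=P[...,:2]-O; return np.stack([q@XD,q@YD,P[...,2]],-1)*1000
def pw(x,y): return O+(x*XD+y*YD)/1000
E
python3 - <<'E'
from h import *
for n in("top","scene"):
    for k in "01":
        z=np.load(f"{n}{k}.npz");im,d=z['im'],z['d'];p=pan(cloud(n,d));hsv=cv2.cvtColor(im,cv2.COLOR_RGB2HSV)
        near=(abs(p[...,0])<30)
        m=(cv2.inRange(hsv,(13,120,50),(38,255,255))>0)&near&(p[...,1]>0)&(p[...,1]<120)&(p[...,2]<30)
        v,u=np.nonzero(m);r=pan(ray(n,np.c_[u,v],.016))
        print(n,k,'collar top rays x',r[:,0].min().round(1),r[:,0].max().round(1),'y',r[:,1].min().round(1),r[:,1].max().round(1),len(u))
        # gap walls: pan top points near the gap
        for lo,hi in((20,60),(60,100),(100,140)):
            t=(abs(p[...,2]-80)<4)&(p[...,1]>lo)&(p[...,1]<hi)
            xs=p[...,0][t];a=xs[(xs<0)&(xs>-60)];b=xs[(xs>0)&(xs<60)];print('  wall',lo,np.percentile(a,99.5).round(1),np.percentile(b,.5).round(1))
        t=(abs(p[...,2]-80)<4)&(abs(p[...,0])<110)&(p[...,1]<60)&(abs(p[...,0])>30);yy=p[...,1][t];print('  front y',np.percentile(yy,.5).round(1))
        if k=="1":
            m=(p[...,2]>45)&(p[...,2]<105)&(abs(p[...,0])<40)&(p[...,1]<-12)&(p[...,1]>-110);q=p[m]
            print('  rod z',np.percentile(q[:,2],[5,50,95]).round(1),'tip y',np.percentile(q[:,1],98).round(1))
            for lo in(-100,-80,-60):
                w=q[(q[:,1]>lo)&(q[:,1]<lo+15)]
                if len(w):print('   rod at',lo,w[:,0].mean().round(1),w[:,2].mean().round(1))
            w=q[q[:,1]>q[:,1].max()-12];print('   bar x',w[:,0].min().round(1),w[:,0].max().round(1),w[:,2].min().round(1),w[:,2].max().round(1))
E
```

```text
top 0 collar top rays x -16.8 17.7 y 33.4 69.6 181
  wall 20 -26.1 25.8
  wall 60 -26.1 25.5
  wall 100 -26.8 25.5
  front y 1.6
top 1 collar top rays x -16.8 17.7 y 31.9 69.6 193
  wall 20 -26.8 25.0
  wall 60 -26.9 25.1
  wall 100 -26.6 24.8
  front y 1.6
  rod z [64.4 89.3 92.8] tip y -37.1
   rod at -100 1.2 91.1
   rod at -80 0.3 90.4
   rod at -60 0.4 90.3
   bar x -13.8 14.4 62.4 92.2
scene 0 collar top rays x -19.2 -4.8 y 31.8 64.8 83
  wall 20 -24.6 25.7
  wall 60 -24.3 25.9
  wall 100 -24.4 26.1
  front y -1115.3
scene 1 collar top rays x -19.2 -4.8 y 31.8 64.8 86
  wall 20 -24.8 26.0
  wall 60 -24.3 26.1
  wall 100 -24.8 25.9
  front y -1112.1
  rod z [66.5 90.7 93.3] tip y -39.0
   rod at -100 2.1 91.3
   rod at -80 2.1 91.3
   rod at -60 3.3 87.4
   bar x -11.4 15.7 61.6 93.8
```

Everything lines up: the walls are at ±25, the collar centre is at about (0, 51) and the bar at about (+1, −42) with its underside at about 61 mm. I advance 135 mm over the collar, then lower.

Request:
{"method": "move_arm", "body": {
  "deltas": [
    {"tx":8,"ty":-1,"tz":0,"rx":0,"ry":0,"rz":0},
    {"tx":22,"ty":-1,"tz":0,"rx":0,"ry":0,"rz":0},
    {"tx":40,"ty":-1,"tz":0,"rx":0,"ry":0,"rz":0},
    {"tx":60,"ty":-1,"tz":0,"rx":0,"ry":0,"rz":0},
    {"tx":80,"ty":-1,"tz":0,"rx":0,"ry":0,"rz":0},
    {"tx":100,"ty":-1,"tz":0,"rx":0,"ry":0,"rz":0},
    {"tx":118,"ty":-1,"tz":0,"rx":0,"ry":0,"rz":0},
    {"tx":130,"ty":-1,"tz":0,"rx":0,"ry":0,"rz":0},
    {"tx":135,"ty":-1,"tz":0,"rx":0,"ry":0,"rz":0},
    {"tx":135,"ty":-1,"tz":0,"rx":0,"ry":0,"rz":0}
  ]
}}

```text
time_s: 6.2
tool_pos: [0.5238, 0.1158, 0.0668]
orientation: [0.738, 0.674, -0.0, -0.0]
wrist_force: [-0.7, 0.6, -0.8]
width: 0.251
grasp_force: 49.2
```

```bash
python3 - <<'E'
from h import *
x,y=pw(-.5,93-172);delta(x,y,.0105,85)
im,d=get_image("top");p=pan(cloud("top",d))
q=p[(p[...,2]>45)&(p[...,2]<105)&(abs(p[...,0])<22)&(p[...,1]>5)&(p[...,1]<130)]
w=q[q[:,1]>q[:,1].max()-12];print('tip',q[:,1].max(),'bar x',w[:,0].min(),w[:,0].max(),'z',w[:,2].min(),w[:,2].max(),read_state()['wrist_force'])
E
```

```text
d mm [-1.  -1.5 56.3] rot [-0.0001  0.0001 -0.0031] q [ 0.01  0.2   1.95 -0.    1.    0.1 ] t 6.2Traceback (most recent call last):
  File "<stdin>", line 5, in <module>
    return umr_maximum(a, axis, None, out, keepdims, initial, where)
ValueError: zero-size array to reduction operation maximum which has no identity
```

Request:
{"method": "move_arm", "body": {
  "deltas": [
    {"tx":0,"ty":-1,"tz":4,"rx":0,"ry":0,"rz":0},
    {"tx":0,"ty":-1,"tz":11,"rx":0,"ry":0,"rz":0},
    {"tx":0,"ty":-1,"tz":19,"rx":0,"ry":0,"rz":0},
    {"tx":0,"ty":-1,"tz":27,"rx":0,"ry":0,"rz":0},
    {"tx":0,"ty":-1,"tz":35,"rx":0,"ry":0,"rz":0},
    {"tx":0,"ty":-1,"tz":42,"rx":0,"ry":0,"rz":0},
    {"tx":0,"ty":-1,"tz":48,"rx":0,"ry":0,"rz":0},
    {"tx":0,"ty":-1,"tz":53,"rx":0,"ry":0,"rz":0},
    {"tx":0,"ty":-1,"tz":56,"rx":0,"ry":0,"rz":0},
    {"tx":0,"ty":-1,"tz":56,"rx":0,"ry":0,"rz":0}
  ]
}}

```text
time_s: 7.25
tool_pos: [0.5227, 0.1153, 0.0104]
orientation: [0.739, 0.674, -0.0, -0.0]
wrist_force: [0.0, 0.1, -1.3]
width: 0.251
grasp_force: 49.2
```

```bash
python3 - <<'E'
from h import *
x,y=pw(-.5,93-172);delta(x,y,.0105,85);print(read_state()['wrist_force'])
im,d=get_image("scene");cv2.imwrite("pics/s2.png",np.clip(cv2.resize(im[200:360,360:600,::-1],None,fx=3,fy=3)*1.6,0,255).astype(np.uint8))
E
```

```text
d mm [-0.4 -0.4 -0.1] rot [-0.0007  0.0001 -0.0042] q [0.01 0.3  1.95 0.   0.89 0.1 ] t 7.25
[ 0.0217271   0.08316894 -1.3130418 ]
```

View pics/s2.png

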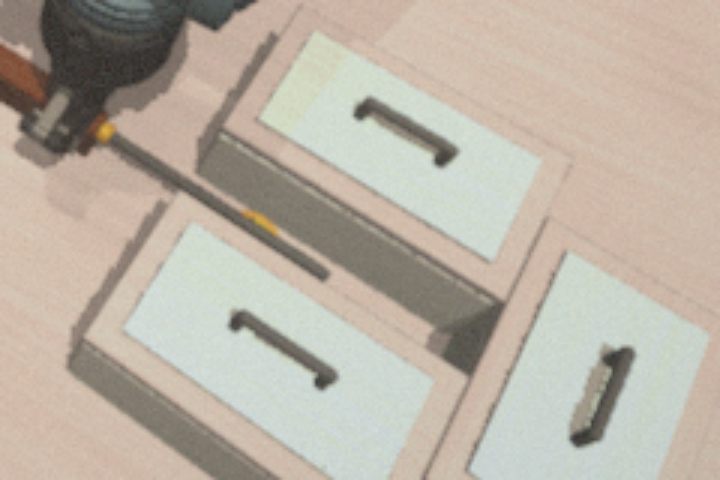

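The rod runs over the collar, seen at (262,222), and its end at (325,275) is beyond it. There is no contact force, so I start drawing out.

Request:
{"method": "move_arm", "body": {
  "deltas": [
    {"tx":-5,"ty":0,"tz":0,"rx":0,"ry":0,"rz":0},
    {"tx":-12,"ty":0,"tz":0,"rx":0,"ry":0,"rz":0},
    {"tx":-20,"ty":0,"tz":0,"rx":0,"ry":0,"rz":0},
    {"tx":-28,"ty":0,"tz":0,"rx":0,"ry":0,"rz":0},
    {"tx":-36,"ty":0,"tz":0,"rx":0,"ry":0,"rz":0},
    {"tx":-44,"ty":0,"tz":0,"rx":0,"ry":0,"rz":0},
    {"tx":-52,"ty":0,"tz":0,"rx":0,"ry":0,"rz":0},
    {"tx":-60,"ty":0,"tz":0,"rx":0,"ry":0,"rz":0},
    {"tx":-68,"ty":0,"tz":0,"rx":0,"ry":0,"rz":0},
    {"tx":-76,"ty":0,"tz":0,"rx":0,"ry":0,"rz":0}
  ]
}}

```text
time_s: 8.3
tool_pos: [0.5159, 0.0389, 0.0109]
orientation: [0.739, 0.674, 0.0, -0.0]
wrist_force: [0.3, 1.0, -0.5]
width: 0.248
grasp_force: 49.3
```

Request:
{"method": "move_arm", "body": {
  "deltas": [
    {"tx":-8,"ty":0,"tz":0,"rx":0,"ry":0,"rz":0},
    {"tx":-16,"ty":0,"tz":0,"rx":0,"ry":0,"rz":0},
    {"tx":-24,"ty":0,"tz":0,"rx":0,"ry":0,"rz":0},
    {"tx":-32,"ty":0,"tz":0,"rx":0,"ry":0,"rz":0},
    {"tx":-40,"ty":0,"tz":0,"rx":0,"ry":0,"rz":0},
    {"tx":-48,"ty":0,"tz":0,"rx":0,"ry":0,"rz":0},
    {"tx":-55,"ty":0,"tz":0,"rx":0,"ry":0,"rz":0},
    {"tx":-60,"ty":0,"tz":0,"rx":0,"ry":0,"rz":0},
    {"tx":-63,"ty":0,"tz":0,"rx":0,"ry":0,"rz":0},
    {"tx":-64,"ty":0,"tz":0,"rx":0,"ry":0,"rz":0}
  ]
}}

```text
time_s: 9.3
tool_pos: [0.5101, -0.0244, 0.0108]
orientation: [0.739, 0.674, 0.0, -0.0]
wrist_force: [0.6, 0.1, -1.1]
width: 0.248
grasp_force: 49.3
```

```bash
cat >col.py <<'E'
from h import *
import sys
s=read_state();print(s['wrist_force'],s['tool_pos'],pan(np.array(s['tool_pos'])))
for n in("top","scene"):
    im,d=get_image(n);p=pan(cloud(n,d));hsv=cv2.cvtColor(im,cv2.COLOR_RGB2HSV)
    m=(cv2.inRange(hsv,(13,120,50),(38,255,255))>0)&(abs(p[...,0])<70)&(p[...,1]>-110)&(p[...,1]<100)&(p[...,2]<26)
    v,u=np.nonzero(m)
    if len(u): r=pan(ray(n,np.c_[u,v],.016));print(n,'collar',r[:,:2].min(0).round(1),r[:,:2].max(0).round(1),len(u))
    if n=="scene":cv2.imwrite(f"pics/{sys.argv[1]}.png",np.clip(cv2.resize(im[100:360,200:600,::-1],None,fx=1.9,fy=1.9)*1.6,0,255).astype(np.uint8))
E
python3 col.py s3
```

```text
[ 0.62139928  0.1062969  -1.12900611] [ 0.51011438 -0.02442244  0.01082681] [  -0.40956371 -218.8910854    10.82680564]
top collar [-18.6 -84.7] [ 17.7 -50.4] 166
scene collar [-17.  -87.8] [ 23.1 -51.7] 138
```

View pics/s3.png

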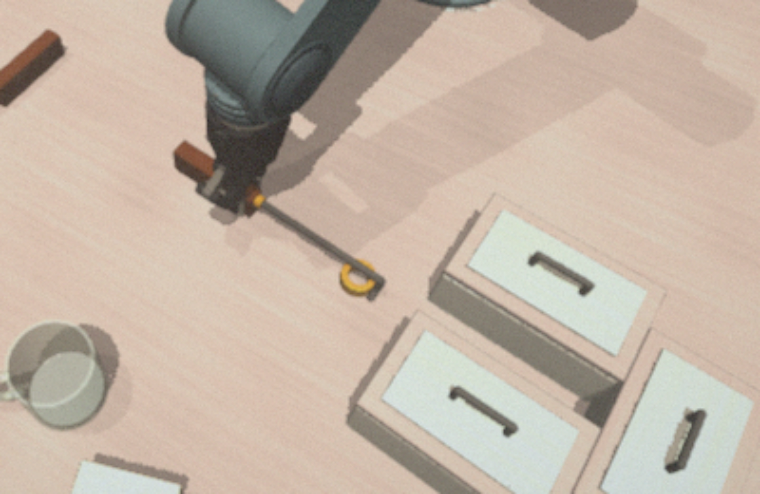

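The collar is now at about (360,278) in the crop, out on the counter at pan (0, −68), with the bar right behind it. I lower the rod and release it.

Request:
{"method": "move_arm", "body": {
  "deltas": [
    {"tx":1,"ty":0,"tz":0,"rx":0,"ry":0,"rz":0},
    {"tx":3,"ty":0,"tz":0.5,"rx":0,"ry":0,"rz":0},
    {"tx":4,"ty":0,"tz":1,"rx":0,"ry":0,"rz":0},
    {"tx":4,"ty":0,"tz":1.5,"rx":0,"ry":0,"rz":0},
    {"tx":4,"ty":0,"tz":2,"rx":0,"ry":0,"rz":0},
    {"tx":4,"ty":0,"tz":2.5,"rx":0,"ry":0,"rz":0},
    {"tx":4,"ty":0,"tz":3,"rx":0,"ry":0,"rz":0},
    {"tx":4,"ty":0,"tz":3.5,"rx":0,"ry":0,"rz":0},
    {"tx":4,"ty":0,"tz":3.5,"rx":0,"ry":0,"rz":0},
    {"tx":4,"ty":0,"tz":3.5,"rx":0,"ry":0,"rz":0}
  ]
}}

```text
time_s: 10.4
tool_pos: [0.5105, -0.0202, 0.0073]
orientation: [0.739, 0.674, -0.0, 0.0]
wrist_force: [0.2, -0.1, -1.2]
width: 0.249
grasp_force: 49.2
```

Request:
{"method": "move_arm", "body": {
  "deltas": [
    {"tx":0,"ty":0,"tz":0.5,"rx":0,"ry":0,"rz":0},
    {"tx":0,"ty":0,"tz":0.5,"rx":0,"ry":0,"rz":0},
    {"tx":0,"ty":0,"tz":1,"rx":0,"ry":0,"rz":0},
    {"tx":0,"ty":0,"tz":1,"rx":0,"ry":0,"rz":0},
    {"tx":0,"ty":0,"tz":1,"rx":0,"ry":0,"rz":0},
    {"tx":0,"ty":0,"tz":1,"rx":0,"ry":0,"rz":0},
    {"tx":0,"ty":0,"tz":1,"rx":0,"ry":0,"rz":0},
    {"tx":0,"ty":0,"tz":1,"rx":0,"ry":0,"rz":0},
    {"tx":0,"ty":0,"tz":1,"rx":0,"ry":0,"rz":0},
    {"tx":0,"ty":0,"tz":1,"rx":0,"ry":0,"rz":0}
  ]
}}

```text
time_s: 11.4
tool_pos: [0.5106, -0.0202, 0.0072]
orientation: [0.739, 0.674, -0.0, -0.0]
wrist_force: [-3.9, 0.9, 10.3]
width: 0.251
grasp_force: 50.8
```

Now in contact with the counter (10 N), so I release.

Request:
{"method": "move_arm", "body": {
  "deltas": [
    {"tx":0,"ty":0,"tz":0,"rx":0,"ry":0,"rz":0},
    {"tx":0,"ty":0,"tz":0,"rx":0,"ry":0,"rz":0},
    {"tx":0,"ty":0,"tz":0,"rx":0,"ry":0,"rz":0},
    {"tx":0,"ty":0,"tz":0,"rx":0,"ry":0,"rz":0},
    {"tx":0,"ty":0,"tz":0,"rx":0,"ry":0,"rz":0},
    {"tx":0,"ty":0,"tz":0,"rx":0,"ry":0,"rz":0},
    {"tx":0,"ty":0,"tz":0,"rx":0,"ry":0,"rz":0},
    {"tx":0,"ty":0,"tz":0,"rx":0,"ry":0,"rz":0},
    {"tx":0,"ty":0,"tz":0,"rx":0,"ry":0,"rz":0},
    {"tx":0,"ty":0,"tz":0,"rx":0,"ry":0,"rz":0}
  ],
  "fingers": 0
}}

```text
time_s: 12.4
tool_pos: [0.5105, -0.0201, 0.0063]
orientation: [0.739, 0.674, -0.0, -0.0]
wrist_force: [-0.6, -0.1, 0.4]
width: 0.996
grasp_force: 0.0
```

Request:
{"method": "move_arm", "body": {
  "deltas": [
    {"tx":0,"ty":0,"tz":-6,"rx":0,"ry":0,"rz":0},
    {"tx":0,"ty":0,"tz":-18,"rx":0,"ry":0,"rz":0},
    {"tx":0,"ty":0,"tz":-34,"rx":0,"ry":0,"rz":0},
    {"tx":0,"ty":0,"tz":-52,"rx":0,"ry":0,"rz":0},
    {"tx":0,"ty":0,"tz":-72,"rx":0,"ry":0,"rz":0},
    {"tx":0,"ty":0,"tz":-92,"rx":0,"ry":0,"rz":0},
    {"tx":0,"ty":0,"tz":-112,"rx":0,"ry":0,"rz":0},
    {"tx":0,"ty":0,"tz":-130,"rx":0,"ry":0,"rz":0},
    {"tx":0,"ty":0,"tz":-138,"rx":0,"ry":0,"rz":0},
    {"tx":0,"ty":0,"tz":-140,"rx":0,"ry":0,"rz":0}
  ]
}}

```text
time_s: 13.4
tool_pos: [0.5113, -0.0203, 0.148]
orientation: [0.739, 0.674, 0.001, 0.001]
wrist_force: [-0.3, 0.1, 0.0]
width: 1.002
grasp_force: 0.0
```

```bash
python3 col.py s4
```

```text
[-0.30376292  0.0877807   0.02549297] [ 0.51125953 -0.02032046  0.14802434] [   0.3737218  -214.70490012  148.02434245]
scene collar [-17.  -87.8] [ 23.1 -51.7] 136
```

View pics/s4.png

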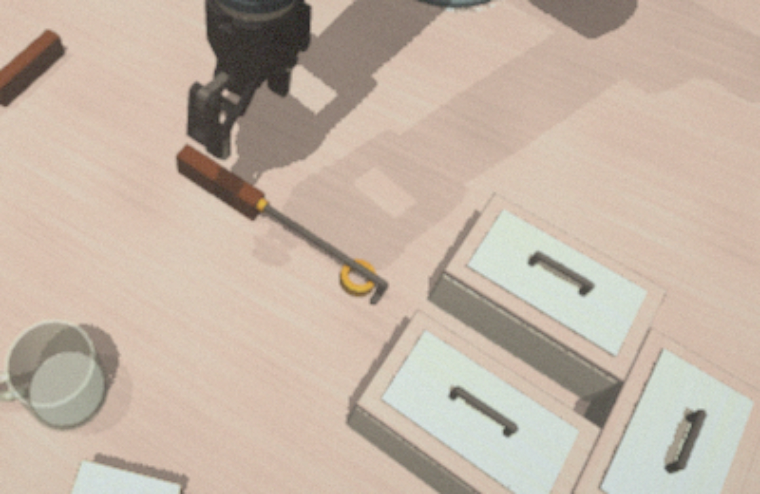

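The rod stands released on the counter, the collar at (358,278) is clear of the pans, and the gripper is well above.

```bash
python3 -c "
from bench import *
print(sign_off())"
```

```text
the job is handed in; nothing more can be done
None
```

The job is handed in, with no verdict returned: the collar lies on the counter about 70 mm out from the gap's open end, and the bent rod stands released on the counter with the gripper well clear; the arm never went near the straight rod.

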